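# Reset the length stop of a slicing guide

### The job

Set the slicing guide to its longest cut. Draw the T-handled ball-lock pin out of the stop against its spring until it is clear of the rail, slide the stop along the rail to the last hole, at the end away from the knife slits, and push the pin back in there past its spring until it is fully home. Leave the other things on the worktop where they are.

Things in the scene. Friction and masses are not known exactly. Their poses are not given: they have to be found in the camera images.
- guide: White slicing guide fixed to the worktop. Origin: on the worktop under the middle of its rail; x across the rail, away from the T-handle; y along the rail, away from the knife slits; z up. Base x -62..100, y -135..100, top at 18 mm. Knife-guide fingers, 84 mm high, at x 20..99, y -112..-88. Rail end posts, 92 mm high, at x -15..15, y -90..-72 and 72..90.
- end_hole (a point): Centre of the rail's last hole, fixed, 62 mm above the worktop, guide's axes. The upright aluminium rail (x -5..5 mm, top at 82 mm) has four 14 mm holes across it (along x), at y -45, -15, 15 and 45 mm; this is the one at 45, farthest from the knife slits.
- stop (a joint): Slide of the grey stop carriage along the rail, m. 0: first hole (start, shortest cut); 0.030 and 0.060: middle holes; 0.090: last hole; it meets the end post at 0.0915. Friction 2 N, stays where left. It straddles the rail; its front block, which holds the pin, is x -33..-7 mm, 50 mm wide in y, 26 to 95 mm above the worktop. A thin stop plate reaches back over the bed.
- stop_push (a point): Middle of the knife-side (-y) face of the stop's front block, at x -20 mm, 60 mm above the worktop; moves with the stop; guide's axes. In front of x -15 mm the space beside this face, above the 18 mm base, is free (behind it stands the end post, 2 mm from the stop at the start).
- pin (a joint): How far the steel pin is drawn out along -x, m. 0: home; 0.030: tip clear of the rail; 0.038: its end stop (captive, stays where left). A spring ball holds it: about 11 N to pull it off its seat, the same to press it in past the ball (felt from 0.015 to 0.009); then it runs in easily to its seat. Round nose, 1 mm play each side: holes up to 2 mm out of line are drawn into line; 5 mm blocks it.
- pin_handle (a point): Middle of the pin's T-handle: black round bar, 14 mm thick, 80 mm long, level, along the guide's y, 62 mm above the worktop; moves with pin and stop; guide's axes. A 12 mm stem (19 mm hub near the bar, 20 mm collar at the block) runs in +x to the block. Pin home: 48 mm free between bar and block beside the stem. Below are only worktop and 18 mm base.
- potato: Bystander: a whole potato, 64x103x60 mm, lying on the cutting board left of the guide. Origin: centre of its underside.
- peeler: Bystander: a black swivel peeler, 228 mm long, lying on the cutting board. Origin: centre of its underside.
- half: Bystander: a small potato, 65x85x39 mm, lying on the worktop close behind the guide. Origin: centre of its underside.
- petri: Bystander: a clear petri dish, 90 mm wide, 16 mm high, on the worktop beside the guide's far end. Origin: centre of its underside.
- marker: Bystander: a marker pen, 135 mm long, in front on the worktop. Origin: centre of its underside.

How it is judged:
On the way, in this order (a step that is already met when the one before it is completed fails the run):
1. the pin is drawn clear of the rail (value of joint pin above 0.027 m), for 0.1 s.
2. the stop stands at the last hole (value of joint stop above 0.086 m), for 0.1 s.
At the end, for the whole second after the job is handed in: The pin is fully home (less than 5 mm short of its seat, held by the spring ball) in the last hole of the rail (stop joint above 0.087 m); the other things have not been pushed away (value of joint pin below 0.005 m and value of joint stop above 0.087 m); the robot touches nothing.
It fails at once if a bystander is pushed more than 40 mm (distance of any of potato, peeler, half, petri, marker from where it was at the start of the episode above 0.04 m).
It also fails if it takes over 54 s, if anything falls off the work surface, if the arm or the gripper's body presses on something with over 40 N, if the wrist force passes 120 N, or if a joint passes its speed limit or range.

### The arm

A 6-joint arm with a two-finger parallel gripper is mounted at the origin on a cart in front of the work surface, level with it; the furniture and walls round the work are solid. World frame = base frame: x ahead of the robot, y to its left, z up, the work surface at z = 0. Lengths are in m, angles in rad, forces in N, time in s.
With the tool pointing down it reaches from about 0.3 to 0.875 m from the base axis. Payload 4.2 kg.
Tool frame: the origin (TCP) lies midway between the tips of the shut fingers; the grasp point (between the pads) lies 19 mm behind it; z points along the fingers, y is the line along which they close (so a half turn about z gives the same grasp; the last joint's range is limited). The gripper opens to 85 mm and grips with 20 to 120 N. Pads are 22 mm wide; open, the fingers measure 114 mm over their backs; the gripper's body (76 mm by 85 mm) begins 54 mm behind the grasp point. The pads swing forward as they close: fully open they stand 13 mm farther back than shut.
Start: joints at [1.126, 0.32, 1.565, -0, 1.257, -0.02], TCP at [0.237, 0.524, 0.231] pointing down, gripper open.
Joint ranges: [-3.11, 3.11], [-0.84, 2.01], [0.21, 2.61], [-1.34, 4.49], [0.05, 2.63], [-2.56, 2.56]. Speed limits (rad/s): [2.57, 2.57, 3.14, 3.14, 3.14, 3.14].

### API

Orientations are given as a rotation vector (axis times angle).
In Python, from station import observe, eyes, workorder gives the robot as it stands. The module is installed in compiled form; this text tells all that it offers.
- The arm moves only by the tool move_arm, never from a script. Its argument "commands" is a list that holds one entry, the list of rows, each a list of 6 numbers: the shift along the tool's x, y, z in m, then the turn, a rotation vector about the tool's x, y, z in degrees. A call has 1 to 10 rows; each row is the pose to reach, as a shift and turn from the pose commanded when the call began, along the tool's axes at that moment; what a row does not reach only later rows make up. A row lasts 1/12 s, in which the tool goes at most 41.7 mm and 7.16 degrees, less where a joint would pass 70% of its speed; a pose out of reach is approached as far as the arm can. A call with a gripper value outside its range is refused whole. "jaw" is the closure in counts, from 0 (fully open) to 255 (shut), set as the call begins (left out, the last holds). The fingers move at their own pace and stop on an object; the grip force is fixed at half the most. Time passes only in rows, so rows that repeat a pose let the fingers close. It gives the time, the measured TCP pose, the force, the opening and the grip force at its end, in the units of the state.
- observe(): the state, without advancing time (a new reading comes with each control period).
- eyes.snapshot(name): name is "scene" or "top" or "wrist"; returns a dict with "color" (384x512x3 uint8, red, green, blue), "fx", "fy", "cx", "cy" (pixels), "D" ([k1, k2, p1, p2, k3] as OpenCV has them; the pictures are not rectified), "world_from_camera" (4x4, takes a point from camera to world coordinates). Camera axes: x right, y up, looking along -z (the intrinsics and any distortion apply to the point x, -y, -z); pixel columns grow to the right and rows downward; lengths in m; the calibration is good to about 2 mm. A picture is of the moment at which its call begins. There is no depth.
- workorder.job_done(): hands the job in; it is judged then, once.
The state is a dict: "t": time; "joint_positions": joint angles; "joint_vel": joint speeds; "effort": joint torques, N m; "tcp_pos": TCP position; "ee_rot": TCP orientation; "force": force on the tool from outside, world axes, zero at the start; "torque": the same for the moment, N m; "opening": finger opening in m; "finger_force": force on a finger pad.
Only numpy, scipy, OpenCV 4.12 (cv2) and the standard library are available. Lean on these libraries where they do the work, as an engineer would, in place of code of your own. Each camera call takes 0.05 s, during which the arm holds its last target. There are 200 camera calls.

## Working session

There is one attempt and no reset: what is moved stays moved. The work goes in short steps, Python scripts to look and compute and a tool call to move; the robot and the scene stay as the last step left them, time stands still between calls to the robot, and variables do not carry over. Pictures are saved under pics/ and viewed, at most 10 in all, crops included, and the job is handed in when it is done.

Besides the shell and the picture viewer there is one more tool, called after "Emit:" by a JSON object that holds its "op" and its "data", one argument or row to a line. move_arm: Moves the arm, as the interface text tells. Its arguments: {"type":"object","properties":{"commands":{"type":"array"},"jaw":{"type":"number"}},"required":["commands"]}

```bash
mkdir -p pics
python3 - <<'E'
from station import observe, eyes
import cv2,pickle
s=observe();print(s)
d={}
for n in("scene","top","wrist"):
    d[n]=eyes.snapshot(n);cv2.imwrite(f"pics/{n}0.png",d[n]["color"][:,:,::-1])
    print(n,d[n]["fx"],d[n]["world_from_camera"].round(3).tolist())
pickle.dump(d,open("d0.pkl","wb"))
a=[cv2.imread(f"pics/{n}0.png") for n in("scene","top")]
E
```

```text
{'t': 0.0, 'joint_positions': array([ 1.12600594e+00,  3.20297436e-01,  1.56566415e+00, -1.46776839e-05,
        1.25738591e+00, -1.99815546e-02]), 'joint_vel': array([ 0.00091966, -0.00074038, -0.00146387,  0.00036524, -0.00158965,
        0.00041106]), 'effort': array([ 2.53538819e-03, -4.15515983e+01, -2.34169507e+01,  2.66493253e-04,
        7.98006775e-03, -1.39428786e-05]), 'tcp_pos': array([0.2367772 , 0.52347417, 0.23048485]), 'ee_rot': array([-6.62192396e-01, -3.07060981e+00,  2.68711560e-03]), 'force': array([ 0.54390173,  0.13071277, -0.40331982]), 'torque': array([ 0.0527783 , -0.04700256,  0.03271111]), 'finger_force': 0.0, 'opening': 0.08572345418878025}
scene 439.6126012208687 [[0.742, 0.338, -0.579, -0.06], [-0.67, 0.385, -0.635, -0.463], [0.008, 0.859, 0.512, 0.66], [0.0, 0.0, 0.0, 1.0]]
top 356.1015516237571 [[-0.008, 0.977, -0.213, 0.392], [-1.0, -0.007, 0.007, 0.277], [0.005, 0.213, 0.977, 1.023], [0.0, 0.0, 0.0, 1.0]]
wrist 267.88273042885737 [[0.411, -0.88, -0.239, 0.176], [0.912, 0.397, 0.109, 0.552], [-0.001, -0.262, 0.965, 0.373], [0.0, 0.0, 0.0, 1.0]]
```

View pics/top0.png

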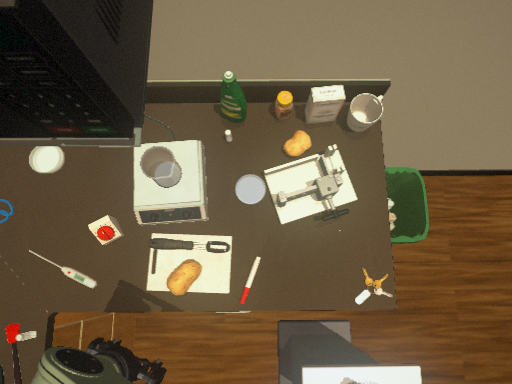

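View pics/scene0.png

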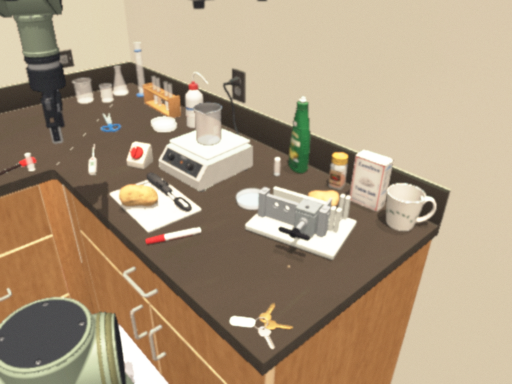

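The top view shows the guide around px (310,185): T-handle at (332,214), and knife slits at the right. In the scene view the guide is around (300,220). I'll enlarge both.

Run:
```python
import cv2,numpy as np
a=cv2.imread("pics/top0.png")[140:230,255:365];b=cv2.imread("pics/scene0.png")[180:255,240:360]
cv2.imwrite("pics/a.png",cv2.resize(a,None,fx=6.6,fy=6.6,interpolation=2))
cv2.imwrite("pics/b.png",cv2.resize(b,None,fx=6.6,fy=6.6,interpolation=2))
```

```text
(no output)
```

View pics/a.png

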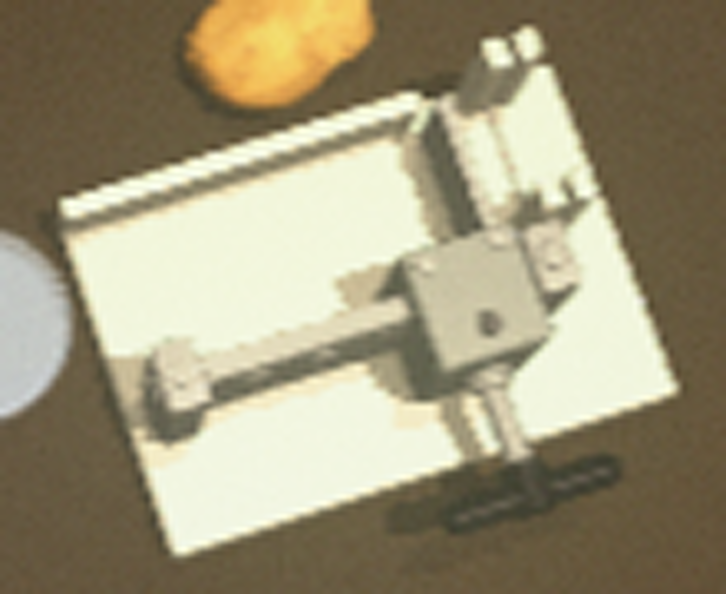

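View pics/b.png

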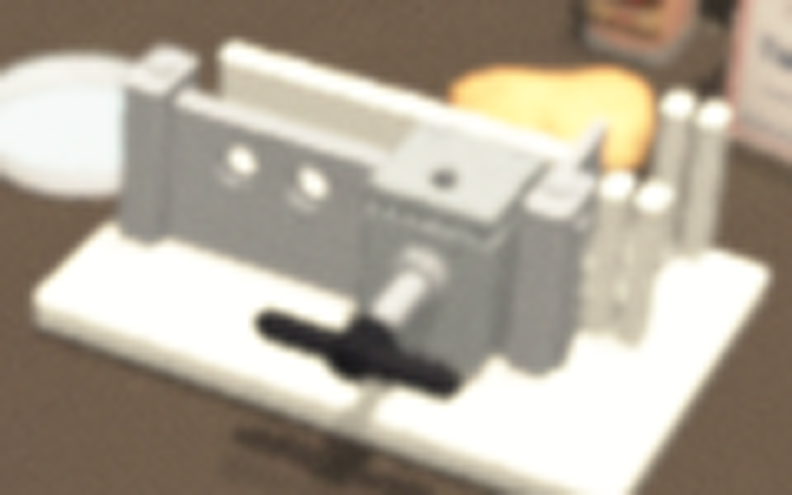

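The top crop shows the base front corners at (680,392) and (175,555), post tops at (182,375) and (550,252), and the T-bar from (455,515) to (612,468). In the scene crop the post tops are at (163,65) and (560,190), the bar ends at (265,323) and (450,382), and the base corners at (37,300) and (770,270). Next I fit the guide's pose.

```bash
cat > h.py <<'E'
import numpy as np,cv2
from scipy.spatial.transform import Rotation as R
def proj(c,P):
    W=np.array(c["world_from_camera"]);p=(np.atleast_2d(P)-W[:3,3])@W[:3,:3]
    p=p*[1,-1,-1];K=np.array([[c["fx"],0,c["cx"]],[0,c["fy"],c["cy"]],[0,0,1.]])
    return cv2.projectPoints(p.astype(float),np.zeros(3),np.zeros(3),K,np.array(c["D"],float))[0][:,0]
def g2w(q,P):
    P=np.atleast_2d(P)/1000.;c,s=np.cos(q[2]),np.sin(q[2])
    return np.c_[q[0]+c*P[:,0]-s*P[:,1],q[1]+s*P[:,0]+c*P[:,1],P[:,2]]
E
cat > fit.py <<'E'
import pickle;from h import *
from scipy.optimize import least_squares
d=pickle.load(open("d0.pkl","rb"))
top=[((-62,-135,18),(680,392)),((-62,100,18),(175,552)),((100,-135,18),(553,62)),((0,81,92),(182,375)),((0,-81,92),(550,252)),((-88,-84,62),(612,468)),((-88,-6,62),(455,515))]
sc=[((-62,100,18),(37,300)),((100,-135,18),(770,270)),((0,81,92),(163,65)),((0,-81,92),(560,190)),((-88,-84,62),(450,382)),((-88,-6,62),(265,323))]
def up(l,o): return np.array([p for p,_ in l],float),np.array([u for _,u in l])/6.6-.5+.5/6.6+o
A=up(top,np.array([255,140]));B=up(sc,np.array([240,180]))
f=lambda q:np.r_[proj(d["top"],g2w(q,A[0]))-A[1],proj(d["scene"],g2w(q,B[0]))-B[1]].ravel()
r=least_squares(f,[.5,.1,.3],loss="soft_l1")
print(r.x,np.degrees(r.x[2]));print(f(r.x).reshape(-1,2).round(1).tolist())
for P in((-88,-45,62),(-20,-70,60),(0,45,62),(-88,45,62)):print(P,g2w(r.x,P).round(4))
E
python3 fit.py
```

```text
[0.62558909 0.13141286 0.30029265] 17.205501547729654
[[0.1, -0.3], [-0.3, -0.2], [-0.2, -0.9], [-0.2, -1.3], [0.6, -0.2], [0.9, -0.9], [-1.9, 0.5], [-0.7, -0.3], [-0.1, 0.5], [-0.4, 1.1], [-0.2, 0.8], [1.2, 2.0], [-1.8, 0.2]]
(-88, -45, 62) [[0.5548 0.0624 0.062 ]]
(-20, -70, 60) [[0.6272 0.0586 0.06  ]]
(0, 45, 62) [[0.6123 0.1744 0.062 ]]
(-88, 45, 62) [[0.5282 0.1484 0.062 ]]
```

```bash
cat > go.py <<'E'
import sys;from h import *
from station import observe
q=[0.62559,0.13141,0.30029]
def go(P,tilt=0):
    s=observe();T=R.from_rotvec(s["ee_rot"]);yaw=q[2]+np.pi
    G=R.from_matrix(np.c_[[np.cos(yaw),np.sin(yaw),0],[np.sin(yaw),-np.cos(yaw),0],[0,0,-1]])
    w=g2w(q,P)[0]
    dt=T.inv().apply(w-s["tcp_pos"]);dr=(T.inv()*G).as_rotvec(degrees=True)
    c,sn=np.cos(q[2]),np.sin(q[2]);e=s["tcp_pos"]-[q[0],q[1],0]
    gf=R.from_euler("z",-q[2]).apply(s["force"])
    print("t",round(s["t"],2),"tcp guide mm",(1000*np.r_[c*e[0]+sn*e[1],-sn*e[0]+c*e[1],e[2]]).round(1),"F guide",gf.round(1),"open",round(s["opening"],4),s["joint_positions"].round(2))
    print("shift",dt.round(4),"turn",dr.round(2))
if __name__=="__main__":go([float(v) for v in sys.argv[1:4]])
E
python3 go.py -64 -45 140
```

```text
t 0.15 tcp guide mm [-255.4  489.6  230.7] F guide [ 0.1  1.2 -0.3] open 0.0854 [ 1.13  0.32  1.57 -0.    1.26 -0.02]
shift [-0.4978 -0.2731  0.091 ] turn [-7.000e-02 -3.000e-02 -4.154e+01]
```

Emit:
{"op": "move_arm", "data": {
  "commands": [
    [[-0.498,-0.273,0.03,0,0,-41.5],[-0.498,-0.273,0.03,0,0,-41.5],[-0.498,-0.273,0.03,0,0,-41.5],[-0.498,-0.273,0.03,0,0,-41.5],[-0.498,-0.273,0.03,0,0,-41.5],[-0.498,-0.273,0.03,0,0,-41.5],[-0.498,-0.273,0.03,0,0,-41.5],[-0.498,-0.273,0.03,0,0,-41.5],[-0.498,-0.273,0.03,0,0,-41.5],[-0.498,-0.273,0.03,0,0,-41.5]]
  ],
  "jaw": 0
}}

```text
t: 0.98
tcp_pos: [0.4757, 0.2059, 0.2102]
ee_rot: [0.469, -3.106, -0.0]
force: [0.4, 0.8, -0.7]
opening: 0.085
finger_force: 0.0
```

```bash
python3 go.py -64 -45 140
```

```text
t 0.98 tcp guide mm [-121.2  115.5  210.2] F guide [ 0.6  0.6 -0.7] open 0.085 [ 0.39  0.25  1.73  0.    1.17 -1.48]
shift [-0.0573 -0.1604  0.0702] turn [ 0.01 -0.01 -0.04]
```

Emit:
{"op": "move_arm", "data": {
  "commands": [
    [[-0.057,-0.16,0.07,0,0,0],[-0.057,-0.16,0.07,0,0,0],[-0.057,-0.16,0.07,0,0,0],[-0.057,-0.16,0.07,0,0,0],[-0.057,-0.16,0.07,0,0,0],[-0.057,-0.16,0.07,0,0,0],[-0.057,-0.16,0.07,0,0,0],[-0.057,-0.16,0.07,0,0,0]]
  ]
}}

```text
t: 1.65
tcp_pos: [0.5762, 0.0727, 0.1408]
ee_rot: [0.469, -3.106, -0.001]
force: [0.1, -1.1, -0.8]
opening: 0.0853
finger_force: 0.0
```

```bash
python3 go.py -64 -45 43
python3 - <<'E'
from h import *;from station import eyes
c=eyes.snapshot("wrist");im=c["color"][:,:,::-1].copy()
q=[0.62559,0.13141,0.30029]
for P in((-88,-85,62),(-88,-5,62),(-81,-45,62),(-33,-45,62),(-33,-70,95),(-33,-20,95),(0,81,92),(0,-81,92)):
    u=proj(c,g2w(q,P))[0];print(P,u.round());cv2.circle(im,tuple(int(v) for v in u.round()),3,(0,0,255),1)
cv2.imwrite("pics/w1.png",cv2.resize(im,(768,576)))
E
```

```text
t 1.65 tcp guide mm [-64.6 -41.5 140.8] F guide [-0.2 -1.1 -0.8] open 0.0853 [ 0.11  0.4   1.69  0.    1.06 -1.77]
shift [-0.0006 -0.0036  0.0978] turn [ 0.04  0.   -0.02]
(-88, -85, 62) [205. 168.]
(-88, -5, 62) [301. 168.]
(-81, -45, 62) [253. 176.]
(-33, -45, 62) [253. 228.]
(-33, -70, 95) [220. 246.]
(-33, -20, 95) [285. 246.]
(0, 81, 92) [408. 282.]
(0, -81, 92) [208. 281.]
```

View pics/w1.png

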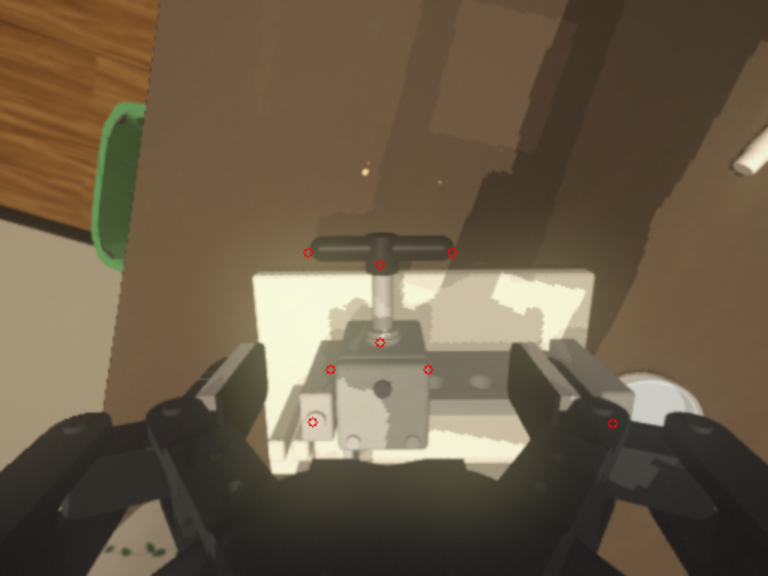

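The wrist view shows the T-bar at row 248 with its ends at (312) and (453), the stem at column 383, and the block's front edge at about row 360. The guide is about 2 mm further in -x and 1.5 mm further in +y than fitted, and the yaw is good. I'll update the pose and descend.

```bash
sed -i 's/^q=.*/q=[0.62325,0.13225,0.30029]/' go.py; python3 go.py -64 -45 43
```

```text
t 1.7 tcp guide mm [-62.5 -42.7 141.2] F guide [0.1 0.8 0. ] open 0.0856 [ 0.11  0.4   1.69  0.    1.06 -1.77]
shift [ 0.0016 -0.0024  0.0982] turn [0.02 0.05 0.03]
```

Emit:
{"op": "move_arm", "data": {
  "commands": [
    [[0.0015,-0.0025,0.03,0,0,0],[0.0015,-0.0025,0.06,0,0,0],[0.0015,-0.0025,0.085,0,0,0],[0.0015,-0.0025,0.098,0,0,0],[0.0015,-0.0025,0.098,0,0,0],[0.0015,-0.0025,0.098,0,0,0]]
  ]
}}

```text
t: 2.2
tcp_pos: [0.5757, 0.0701, 0.0429]
ee_rot: [-0.471, 3.106, 0.0]
force: [-0.6, -0.0, 0.3]
opening: 0.0854
finger_force: 0.0
```

```bash
python3 go.py -64 -45 43
python3 - <<'E'
from station import eyes;import cv2
cv2.imwrite("pics/w2.png",cv2.resize(eyes.snapshot("wrist")["color"][:,:,::-1],(768,576)))
E
```

```text
t 2.2 tcp guide mm [-63.8 -45.3  42.9] F guide [-0.6  0.1  0.3] open 0.0854 [ 0.1   0.5   1.8   0.    0.84 -1.77]
shift [ 0.0002  0.0003 -0.0001] turn [0.01 0.01 0.06]
```

View pics/w2.png

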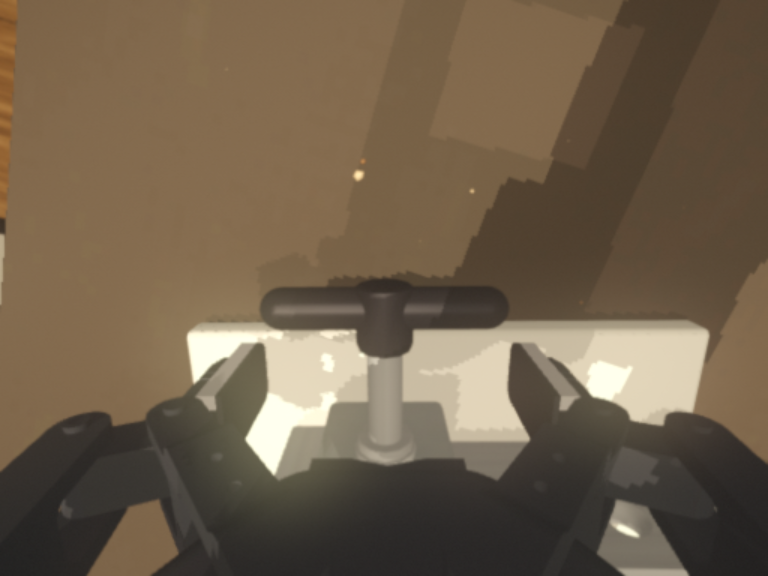

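The fingers straddle the stem: the stem is at column 385 and the finger midpoint at 388. The pads sit between the bar (row 308) and the block, so I can close.

Emit:
{"op": "move_arm", "data": {
  "commands": [
    [[0,0,0,0,0,0],[0,0,0,0,0,0],[0,0,0,0,0,0],[0,0,0,0,0,0],[0,0,0,0,0,0],[0,0,0,0,0,0],[0,0,0,0,0,0],[0,0,0,0,0,0],[0,0,0,0,0,0],[0,0,0,0,0,0]]
  ],
  "jaw": 255
}}

```text
t: 3.08
tcp_pos: [0.5761, 0.0688, 0.0427]
ee_rot: [-0.469, 3.106, 0.0]
force: [-1.4, -1.3, 4.3]
opening: 0.01
finger_force: 58.4
```

```bash
python3 go.py -98 -45 43
```

```text
t 3.08 tcp guide mm [-63.8 -46.6  42.7] F guide [-1.8 -0.8  4.3] open 0.01 [ 0.1   0.51  1.8   0.    0.84 -1.77]
shift [ 0.0342  0.0016 -0.0003] turn [-0.    0.02 -0.04]
```

Emit:
{"op": "move_arm", "data": {
  "commands": [
    [[0.005,0,0,0,0,0],[0.01,0,0,0,0,0],[0.016,0,0,0,0,0],[0.022,0,0,0,0,0],[0.028,0,0,0,0,0],[0.034,0,0,0,0,0],[0.034,0,0,0,0,0],[0.034,0,0,0,0,0]]
  ]
}}

```text
t: 3.75
tcp_pos: [0.5422, 0.0582, 0.0427]
ee_rot: [0.469, -3.105, 0.001]
force: [-1.3, -1.5, 6.1]
opening: 0.0101
finger_force: 59.8
```

```bash
python3 go.py -98 -45 43
python3 - <<'E'
from station import eyes;import cv2
cv2.imwrite("pics/w3.png",cv2.resize(eyes.snapshot("wrist")["color"][:,:,::-1],(768,576)))
E
```

```text
t 3.75 tcp guide mm [-99.3 -46.8  42.7] F guide [-1.6 -1.1  6.1] open 0.0101 [ 0.09  0.46  1.88 -0.    0.8  -1.78]
shift [-0.0013  0.0018 -0.0003] turn [-0.01 -0.1  -0.04]
```

View pics/w3.png

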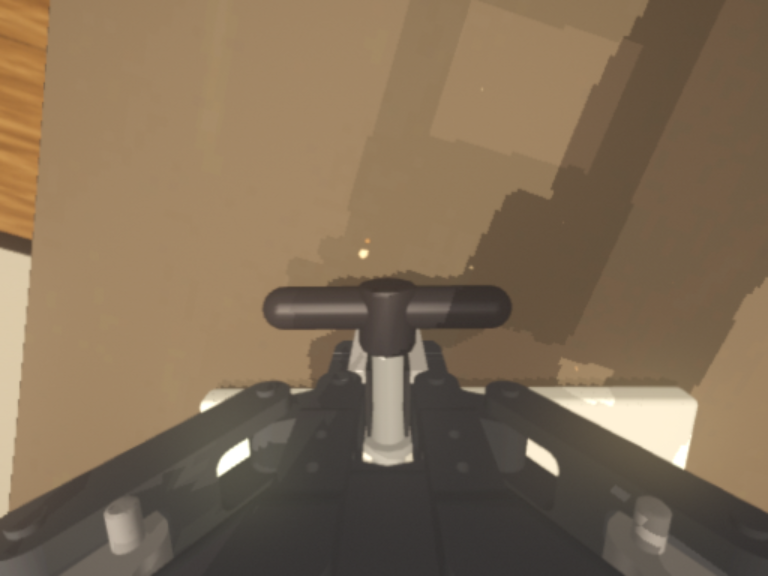

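The bar sits at the same rows (308) relative to the gripper, so the grip didn't slip and the pin is out about 34 mm. Next is the 90 mm slide.

Emit:
{"op": "move_arm", "data": {
  "commands": [
    [[0,0.01,0,0,0,0],[0,0.022,0,0,0,0],[0,0.034,0,0,0,0],[0,0.046,0,0,0,0],[0,0.058,0,0,0,0],[0,0.07,0,0,0,0],[0,0.08,0,0,0,0],[0,0.087,0,0,0,0],[0,0.09,0,0,0,0],[0,0.09,0,0,0,0]]
  ]
}}

```text
t: 4.63
tcp_pos: [0.5156, 0.1452, 0.0427]
ee_rot: [0.469, -3.104, -0.0]
force: [-1.4, 1.2, 6.8]
opening: 0.0096
finger_force: 59.9
```

```bash
python3 go.py -64 45 43
python3 - <<'E'
from station import eyes;import cv2
a=eyes.snapshot("wrist")["color"][:,:,::-1]
b=eyes.snapshot("scene")["color"][180:255,240:360,::-1];t=eyes.snapshot("top")["color"][140:230,255:365,::-1]
r=lambda i,w,h:cv2.resize(i,(w,h),interpolation=2)
cv2.imwrite("pics/w4.png",cv2.vconcat([cv2.hconcat([r(b,400,250),r(t,400,250)]),r(a,800,600)[250:600]]))
E
```

```text
t 4.63 tcp guide mm [-99.   44.2  42.7] F guide [-0.9  1.5  6.8] open 0.0096 [ 0.25  0.45  1.9   0.    0.79 -1.62]
shift [-0.035   0.0008 -0.0004] turn [ 0.03 -0.11 -0.01]
```

View pics/w4.png

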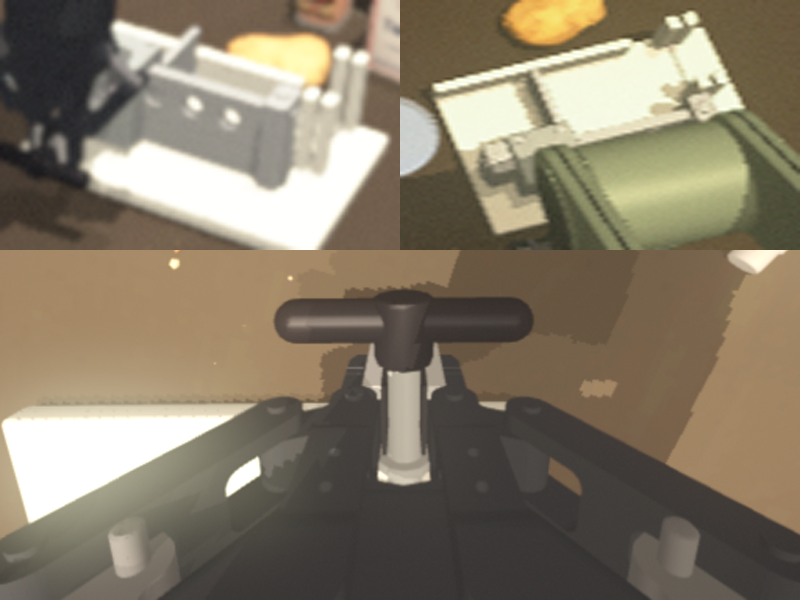

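The stop now stands next to the far end post and the pin is still gripped and drawn. I'll push it in.

Emit:
{"op": "move_arm", "data": {
  "commands": [
    [[-0.006,0,0,0,0,0],[-0.011,0,0,0,0,0],[-0.016,0,0,0,0,0],[-0.021,0,0,0,0,0],[-0.026,0,0,0,0,0],[-0.031,0,0,0,0,0],[-0.034,0,0,0,0,0],[-0.036,0,0,0,0,0],[-0.036,0,0,0,0,0],[-0.036,0,0,0,0,0]]
  ]
}}

```text
t: 5.62
tcp_pos: [0.5487, 0.1553, 0.0427]
ee_rot: [0.467, -3.101, -0.001]
force: [-3.7, 1.1, 9.2]
opening: 0.01
finger_force: 60.2
```

```bash
python3 go.py -64 45 43
python3 - <<'E'
from station import eyes;import cv2
a=eyes.snapshot("wrist")["color"][:,:,::-1]
cv2.imwrite("pics/w5.png",cv2.resize(a,(768,576)))
E
```

```text
t 5.62 tcp guide mm [-64.4  44.1  42.7] F guide [-3.3  2.1  9.2] open 0.01 [ 0.26  0.5   1.82  0.    0.83 -1.62]
shift [-0.0004  0.0009 -0.0003] turn [ 0.07 -0.29 -0.06]
```

View pics/w5.png

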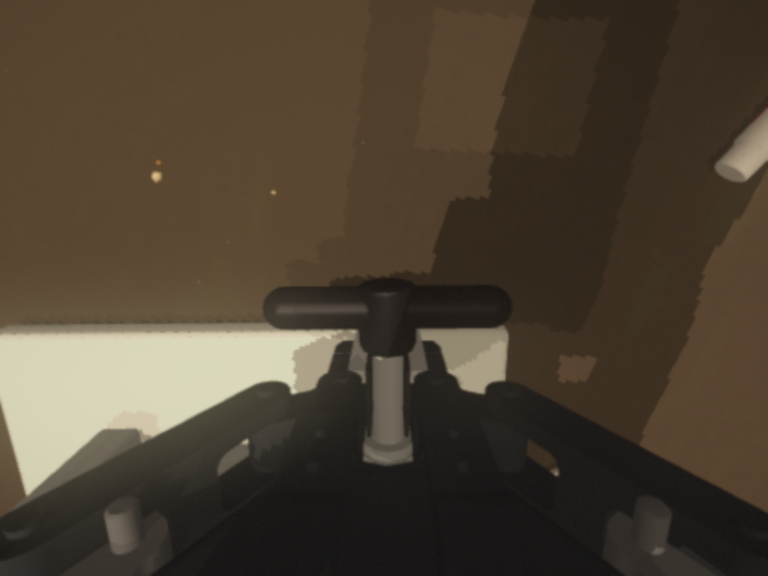

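The bar still sits at row 308 with no slip, and the TCP is back within about 0.6 mm of its home reading. A gentle extra push will confirm the seat.

Emit:
{"op": "move_arm", "data": {
  "commands": [
    [[-0.002,0,0,0,0,0],[-0.004,0,0,0,0,0],[-0.004,0,0,0,0,0]]
  ]
}}

```text
t: 5.92
tcp_pos: [0.5486, 0.1553, 0.0425]
ee_rot: [0.466, -3.092, 0.001]
force: [-13.0, -2.1, 15.6]
opening: 0.01
finger_force: 60.9
```

```bash
python3 go.py -64 45 43
```

```text
t 5.92 tcp guide mm [-64.5  44.1  42.5] F guide [-13.1   1.8  15.6] open 0.01 [ 0.26  0.5   1.81  0.    0.85 -1.62]
shift [-0.0005  0.0009 -0.0005] turn [ 0.07 -0.82 -0.05]
```

It met a hard stop with force rising, so the pin is seated. I'll relieve the push, open, then lift.

Emit:
{"op": "move_arm", "data": {
  "commands": [
    [[0.004,0,0,0,0,0],[0.004,0,0,0,0,0]]
  ]
}}

```text
t: 6.08
tcp_pos: [0.5487, 0.1553, 0.0427]
ee_rot: [0.468, -3.102, -0.001]
force: [-5.4, 1.1, 7.9]
opening: 0.01
finger_force: 59.9
```

Emit:
{"op": "move_arm", "data": {
  "commands": [
    [[0,0,0,0,0,0],[0,0,0,0,0,0],[0,0,0,0,0,0],[0,0,0,0,0,0],[0,0,0,0,0,0],[0,0,0,0,0,0],[0,0,0,0,0,0],[0,0,0,0,0,0],[0,0,0,0,0,0],[0,0,0,0,0,0]]
  ],
  "jaw": 0
}}

```text
t: 6.92
tcp_pos: [0.5514, 0.1555, 0.0424]
ee_rot: [-0.469, 3.106, 0.0]
force: [-0.1, -0.2, 0.1]
opening: 0.0853
finger_force: 0.0
```

Emit:
{"op": "move_arm", "data": {
  "commands": [
    [[0,0,-0.02,0,0,0],[0,0,-0.05,0,0,0],[0,0,-0.08,0,0,0],[0,0,-0.11,0,0,0],[0,0,-0.14,0,0,0],[0,0,-0.14,0,0,0],[0,0,-0.14,0,0,0]]
  ]
}}

```text
t: 7.5
tcp_pos: [0.5523, 0.1557, 0.1845]
ee_rot: [-0.468, 3.102, 0.001]
force: [-0.4, 0.5, -1.2]
opening: 0.0851
finger_force: 0.0
```

```bash
python3 go.py -64 45 183
python3 - <<'E'
from h import *;from station import eyes
c=eyes.snapshot("wrist");im=c["color"][:,:,::-1].copy()
q=[0.62325,0.13225,0.30029]
for P in((-88,5,62),(-88,85,62),(-81,45,62),(-33,45,62),(-33,20,95),(-33,70,95),(-15,72,92)):
    u=proj(c,g2w(q,P))[0];cv2.circle(im,tuple(int(v) for v in u.round()),2,(0,0,255),1)
cv2.imwrite("pics/w6.png",cv2.resize(im[100:350,100:420],(768,600)))
E
```

```text
t 7.5 tcp guide mm [-60.8  43.4 184.5] F guide [-0.3  0.6 -1.2] open 0.0851 [ 0.25  0.35  1.64  0.    1.14 -1.62]
shift [0.0032 0.0016 0.0015] turn [-0.01  0.26 -0.04]
```

View pics/w6.png

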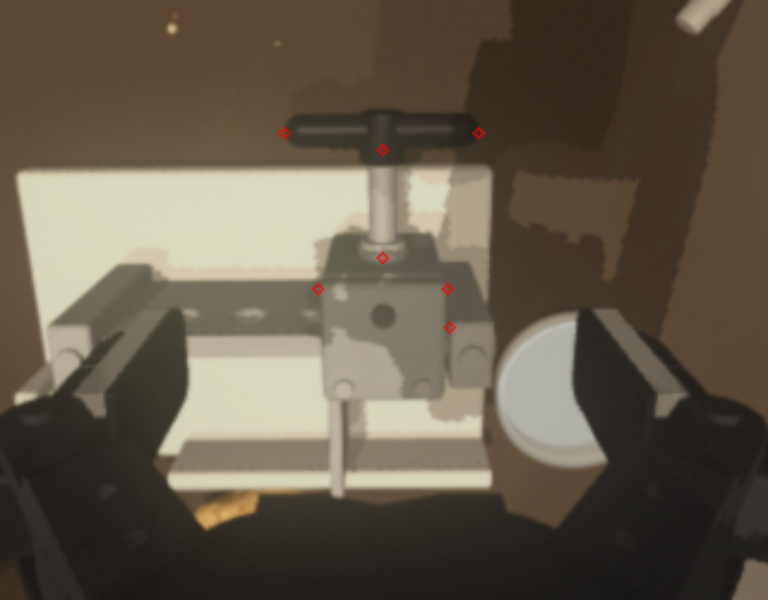

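The stop stands at the end post (column 445). The bar (row 130, ends at 285 and 478) and the stem match the predicted home position in the last hole, and the gripper is clear. I'm handing in.

```bash
python3 -c "
from station import workorder;print(workorder.job_done())"
```

```text
the job is handed in; nothing more can be done
None
```

The job is handed in: the stop is at the last hole with the pin pushed home to a hard stop, the gripper is clear and touching nothing, and I saw no sign of other things being moved; the hand-in returned no verdict.

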